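# Point out a specimen and its slide, then confirm

## Task

Show the colleague at the microscope which sample is next: with the fingertips pointing straight down about two centimetres above it, point at the cap of the yellow-capped specimen jar for about two seconds, then point in the same way at the middle of the slide with the yellow end for about two seconds, and then press the green button fully down and let it come out again. Touch nothing but the green button and move nothing else; come down on each from above, keep the fingertips at least 5 cm above the other jars and slides when crossing them (pointing at a wrong one spoils the record), leave the red button alone, and finish with the hand clear.

Things in the scene. Friction and masses are not known exactly. Their poses are not given: they have to be found in the camera images.
- jar_yellow_cap (a point): centre of the top face of the yellow screw cap of a loose white specimen jar (cap 46 mm across and 18 mm tall, jar 70 mm tall in all); z of the point points up out of the cap. The four jars stand on the bench at least 70 mm apart, centre to centre
- jar_red_cap (a point): centre of the top face of the red screw cap of a loose white specimen jar (cap 46 mm across and 18 mm tall, jar 70 mm tall in all); z of the point points up out of the cap. The four jars stand on the bench at least 70 mm apart, centre to centre
- jar_blue_cap (a point): centre of the top face of the blue screw cap of a loose white specimen jar (cap 46 mm across and 18 mm tall, jar 70 mm tall in all); z of the point points up out of the cap. The four jars stand on the bench at least 70 mm apart, centre to centre
- jar_black_cap (a point): centre of the top face of the black screw cap of a loose white specimen jar (cap 46 mm across and 18 mm tall, jar 70 mm tall in all); z of the point points up out of the cap. The four jars stand on the bench at least 70 mm apart, centre to centre
- slide_yellow_mid (a point): middle of the top face of the glass microscope slide with a yellow end, 76 x 26 x 2 mm, long way along its x; the yellow end (20 mm long) is at its +x, z up. The four slides lie side by side 42 mm apart, 7 mm above the bench, in a fixed black tray 100 x 180 mm with walls 12 mm high
- slide_red_mid (a point): middle of the top face of the glass microscope slide with a red end, 76 x 26 x 2 mm, long way along its x; the red end (20 mm long) is at its +x, z up. The four slides lie side by side 42 mm apart, 7 mm above the bench, in a fixed black tray 100 x 180 mm with walls 12 mm high
- slide_blue_mid (a point): middle of the top face of the glass microscope slide with a blue end, 76 x 26 x 2 mm, long way along its x; the blue end (20 mm long) is at its +x, z up. The four slides lie side by side 42 mm apart, 7 mm above the bench, in a fixed black tray 100 x 180 mm with walls 12 mm high
- slide_white_mid (a point): middle of the top face of the glass microscope slide with a white end, 76 x 26 x 2 mm, long way along its x; the white end (20 mm long) is at its +x, z up. The four slides lie side by side 42 mm apart, 7 mm above the bench, in a fixed black tray 100 x 180 mm with walls 12 mm high
- confirm_top (a point): centre of the top of the GREEN push button, 32 mm across, in a grey housing fixed to the bench; it is pressed straight down
- confirm (a joint): travel of the green button in m: 0 is out, 0.006 fully pressed (about 5 N, sprung, comes back by itself); it counts as pressed from 0.004
- reject_top (a point): centre of the top of the RED push button, same make as the green one, standing at least 65 mm from it, centre to centre
- reject (a joint): travel of the red button in m: 0 out, 0.006 fully pressed
- dropper: loose amber dropper bottle with a black rubber bulb, 34 mm across and 96 mm tall; origin at the centre of its underside
- beaker: loose clear glass beaker, 66 mm across and 85 mm tall; origin at the centre of its underside

How it is judged:
On the way, in this order (a step that is already met when the one before it is completed fails the run):
1. the hand points at the yellow cap from just above, without contact, for 1.5 s (horizontal distance between the grasp point and jar_yellow_cap below 0.02 m and z of the grasp point in the frame of jar_yellow_cap between 0.012 and 0.065 m), for 1.5 s.
2. then the hand points at the yellow-ended slide from just above, without contact, for 1.5 s (x of the grasp point in the frame of slide_yellow_mid between -0.036 and 0.036 m and y of the grasp point in the frame of slide_yellow_mid between -0.017 and 0.017 m and z of the grasp point in the frame of slide_yellow_mid between 0.01 and 0.065 m), for 1.5 s.
3. then the green button is pressed by the fingers (value of joint confirm above 0.004 m and contact force between the fingers and confirm above 0.5 N), for 0.05 s.
At the end, for the whole second after the job is handed in: The green and red buttons are both out (within 1.5 mm), and all jars, the dropper bottle and the beaker stand upright (within 0.1 rad) within 5 mm of where they were (distance of each of jar_yellow_cap, jar_red_cap, jar_blue_cap, jar_black_cap, dropper, beaker from where it was at the start of the episode below 0.005 m and angle between each of jar_yellow_cap, jar_red_cap, jar_blue_cap, jar_black_cap, dropper, beaker's own z axis and vertical below 0.1 rad and value of joint each of confirm, reject below 0.0015 m); the robot touches nothing.
It fails at once if the robot touches anything (over 0.5 N) other than at the green button (horizontal distance between the grasp point and confirm_top above 0.05 m and contact force between any of the fingers, the arm and anything else above 0.5 N).
It fails at once if the red button is pressed (value of joint reject above 0.002 m).
It fails at once if a jar, the dropper bottle or the beaker is moved over 10 mm (distance of any of jar_yellow_cap, jar_red_cap, jar_blue_cap, jar_black_cap, dropper, beaker from where it was at the start of the episode above 0.01 m).
It fails at once if the hand points at a wrong jar (grasp point within 18 mm of its axis and under 65 mm above its cap) ((horizontal distance between the grasp point and jar_red_cap below 0.018 m and z of the grasp point in the frame of jar_red_cap between 0.012 and 0.065 m) or (horizontal distance between the grasp point and jar_blue_cap below 0.018 m and z of the grasp point in the frame of jar_blue_cap between 0.012 and 0.065 m) or (horizontal distance between the grasp point and jar_black_cap below 0.018 m and z of the grasp point in the frame of jar_black_cap between 0.012 and 0.065 m)).
It fails at once if the hand points at a wrong slide (over it, within 14 mm of its centre line, grasp point under 65 mm above it) ((x of the grasp point in the frame of slide_red_mid between -0.036 and 0.036 m and y of the grasp point in the frame of slide_red_mid between -0.014 and 0.014 m and z of the grasp point in the frame of slide_red_mid between 0.01 and 0.065 m) or (x of the grasp point in the frame of slide_blue_mid between -0.036 and 0.036 m and y of the grasp point in the frame of slide_blue_mid between -0.014 and 0.014 m and z of the grasp point in the frame of slide_blue_mid between 0.01 and 0.065 m) or (x of the grasp point in the frame of slide_white_mid between -0.036 and 0.036 m and y of the grasp point in the frame of slide_white_mid between -0.014 and 0.014 m and z of the grasp point in the frame of slide_white_mid between 0.01 and 0.065 m)).
It also fails if it takes over 56 s, if anything falls off the work surface, if the arm or the gripper's body presses on something with over 40 N, if the wrist force passes 120 N, or if a joint passes its speed limit or range.

## Robot

A 6-joint arm with a two-finger parallel gripper is mounted at the origin on the work surface. World frame = base frame: x ahead of the robot, y to its left, z up, the work surface at z = 0. Lengths are in m, angles in rad, forces in N, time in s.
With the tool pointing down it reaches from about 0.35 to 0.85 m from the base axis. Payload 8.1 kg.
Tool frame: the origin (TCP) lies on the front face of the gripper's body, between the roots of the fingers; the fingertips stand 84 mm ahead of it and the grasp point (between the pads) lies 65 mm ahead of it; x points along the fingers, y is the direction in which the jaws open and shut, and the axes are right-handed (so a half turn about x gives the same grasp; the last joint's range is limited). The gripper opens to 93 mm and grips with 3 to 60 N. Pads are 15 mm wide; open, the fingers measure 128 mm over their backs; the gripper's body (75 mm by 188 mm) begins 65 mm behind the grasp point.
Start: joints at [-0.085, 0.13, 1.488, -0, 1.523, -0.085], TCP at [0.6, 0, 0.303] pointing down, gripper open.
Joint ranges: [-2.96, 2.96], [-0.89, 2.26], [0.02, 2.5], [-1.34, 4.48], [0, 2.73], [-2.66, 2.66]. Speed limits (rad/s): [2.39, 2.39, 2.79, 3.14, 3.14, 3.14].

## Interface

Orientations are given as a rotation vector (axis times angle).
In Python, from plant import telemetry, read_camera, camera_params, robot gives the robot as it stands.
- The arm moves only by the tool step_arm, never from a script. Its argument "commands" is a list of rows, each an object with "xyz": the shift along the tool's x, y, z in mm, a list of three; "turn": the turn, a rotation vector about the tool's x, y, z in rad, a list of three; "grip": the finger opening in mm, from 0 to 93. In form: [{"xyz": [dx, dy, dz], "turn": [ax, ay, az], "grip": grip}, ...]. A call has 1 to 12 rows; each row is the pose to reach, as a shift and turn from the pose commanded when the call began, along the tool's axes at that moment; what a row does not reach only later rows make up. A row lasts 1/8 s, in which the tool goes at most 62.5 mm and 10.7 degrees, less where a joint would pass 70% of its speed; a pose out of reach is approached as far as the arm can. A call with a gripper value outside its range is refused whole. The fingers move at their own pace and stop on an object; "force" is the grip in N (left out, the last holds). Time passes only in rows, so rows that repeat a pose let the fingers close. It gives the time, the measured TCP pose, the force and the opening at its end, in the units of the state.
- telemetry.read_state(): the state, without advancing time (a new reading comes with each control period).
- read_camera(name): name is "scene" or "side" or "wrist"; returns the picture (420x560x3 uint8, red, green, blue); there is no depth.
- camera_params(name): a dict with "mtx" (3x3 intrinsics, pixels), "rvec" (rotation vector, rad) and "tvec" (3), from world to camera coordinates, as OpenCV has them. Camera axes: x right, y down, z forward; pixel columns grow to the right and rows downward; lengths in m; the calibration is good to about 2 mm. The wrist camera is an equidistant fisheye: a pixel r from the principal point sees the ray r / f radians off the axis. A picture is of the moment at which its call begins: read the wrist's pose just before it. camera_params takes no time and is no camera call; for the wrist camera it gives the pose at the moment of the call.
- robot.close_job(): hands the job in, once; it reports no verdict.
The state is a dict: "t": time; "q": joint angles; "dq": joint speeds; "joint_torque": joint torques, N m; "tool_pos": TCP position; "orientation": TCP orientation; "force": force on the tool from outside, world axes, zero at the start; "wrist_torque": the same for the moment, N m; "opening": finger opening in m.
Only numpy, scipy, OpenCV 4.12 (cv2) and the standard library are available. Lean on these libraries where they do the work, as an engineer would, in place of code of your own. Each camera call takes 0.05 s, during which the arm holds its last target. There are 200 camera calls.

## Working session

There is one attempt and no reset: what is moved stays moved. The work goes in short steps, Python scripts to look and compute and a tool call to move; the robot and the scene stay as the last step left them, time stands still between calls to the robot, and variables do not carry over. Pictures are saved under pics/ and viewed, about 8 in all and at most 12, crops included, and the job is handed in when it is done.

Besides the shell and the picture viewer there is one more tool, called after "Request:" as name(argument=value, ...) on one line, values as JSON. step_arm: Moves the arm, as the interface text tells. Its arguments: {"type":"object","properties":{"commands":{"type":"array"},"force":{"type":"number"}},"required":["commands"]}

```bash
mkdir -p pics
python3 - <<'E'
from plant import telemetry, read_camera, camera_params
import cv2,numpy as np
s=telemetry.read_state(); print(s['t'],s['tool_pos'],s['orientation'],s['opening'])
for n in ['scene','side','wrist']:
    p=camera_params(n); print(n,p)
    im=read_camera(n); cv2.imwrite(f'pics/{n}0.png',im[:,:,::-1])
E
```

```text
0.0 [5.99578804e-01 3.29225148e-05 3.01702952e-01] [ 1.20841883  1.21063245 -1.21050226] 0.0928325473361527
scene {'mtx': array([[482.34191424,   0.        , 283.52634836],
       [  0.        , 482.34191424, 217.15044047],
       [  0.        ,   0.        ,   1.        ]]), 'rvec': array([ 2.14175901,  0.74429947, -0.36394525]), 'tvec': array([-0.51342012, -0.172311  ,  1.47059797])}
side {'mtx': array([[409.1095983 ,   0.        , 275.9536657 ],
       [  0.        , 409.1095983 , 219.25238497],
       [  0.        ,   0.        ,   1.        ]]), 'rvec': array([ 0.42130181, -2.75090259,  1.21918383]), 'tvec': array([0.58838996, 0.1395688 , 1.13137023])}
wrist {'mtx': array([[325.1922621 ,   0.        , 284.0766358 ],
       [  0.        , 325.1922621 , 205.14851296],
       [  0.        ,   0.        ,   1.        ]]), 'rvec': array([-2.86696838e+00, -1.62155556e-03,  9.75045404e-04]), 'tvec': array([-0.60027598, -0.03199469,  0.39011639])}
```

View pics/scene0.png

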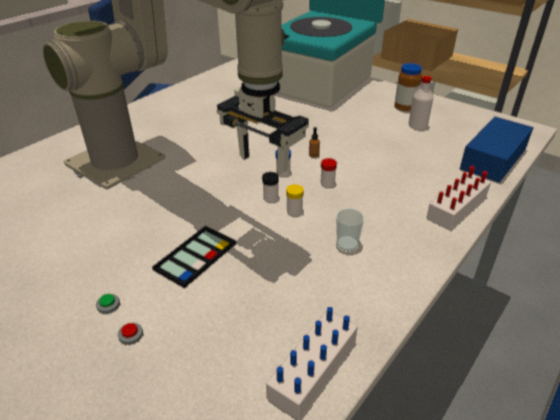

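View pics/side0.png

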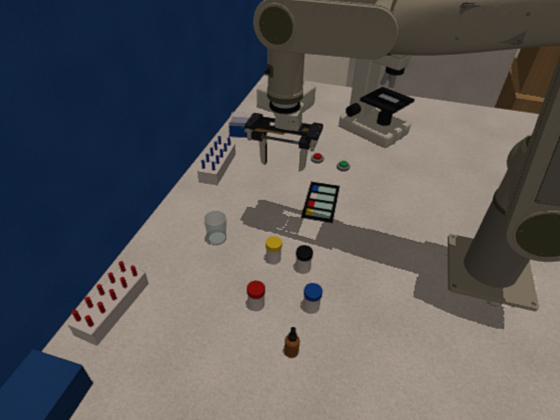

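View pics/wrist0.png

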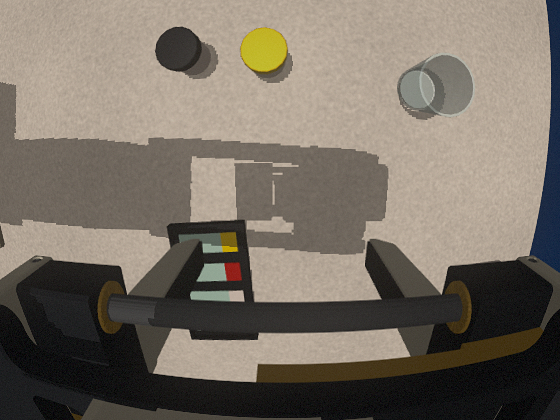

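The three views agree: the yellow cap is at scene (295,191), side (274,243) and wrist (264,49). The yellow-ended slide is the tray's end slide nearest the jars. The green button is at scene (107,302) and the red at (130,332). I'll enlarge crops to read these more closely.

Run:
```python
import cv2,numpy as np
s=cv2.imread('pics/scene0.png'); d=cv2.imread('pics/side0.png')
def z(im,x,y,w,h,f): return cv2.resize(im[y:y+h,x:x+w],None,fx=f,fy=f,interpolation=cv2.INTER_CUBIC)
a=z(s,90,130,266,220,3)   # scene
b=z(d,190,140,170,180,3.3)
cv2.imwrite('pics/a.png',a[:600,:800]); cv2.imwrite('pics/b.png',b)
```

```text
(no output)
```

View pics/a.png

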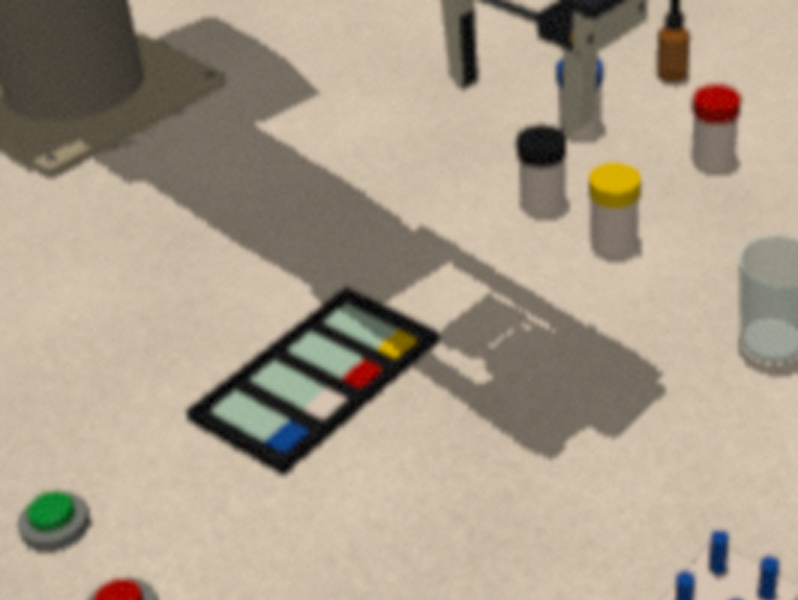

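View pics/b.png

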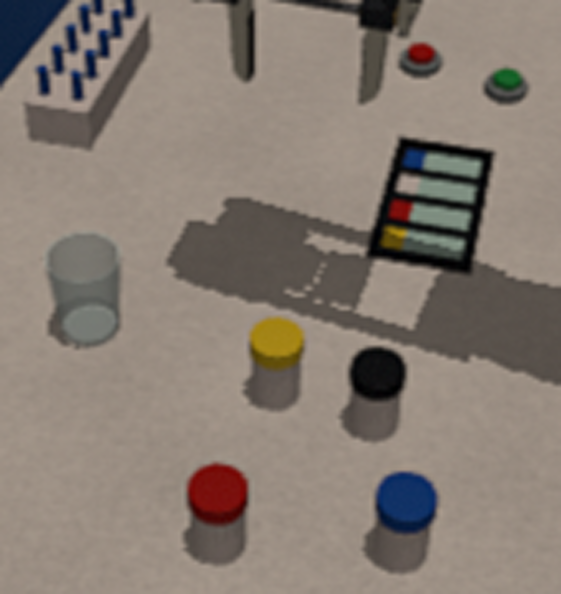

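Read from the crops: scene crop (×3, offset 90,130) has the yellow cap top at (615,181), tray corners (347,289), (440,337), (283,473), (187,412) and green top (51,509). Side crop (×3.3, offset 190,140) has the yellow cap at (277,335), tray corners (401,139), (493,153), (470,271), (369,255) and green top (508,78).

```bash
cat > h.py <<'E'
import cv2,numpy as np
from plant import camera_params
def ray(n,px):
    p=camera_params(n); K=p['mtx']; R=cv2.Rodrigues(p['rvec'])[0]
    u=np.array([(px[0]-K[0,2])/K[0,0],(px[1]-K[1,2])/K[1,1]])
    if n=='wrist':
        r=np.hypot(*u); d=np.r_[u/r*np.sin(r),np.cos(r)]
    else: d=np.r_[u,1.]
    return -R.T@p['tvec'],R.T@(d/np.linalg.norm(d))
def at(n,px,z):
    c,d=ray(n,px); return c+d*(z-c[2])/d[2]
def tri(*obs):
    A=np.zeros((3,3));b=np.zeros(3);L=[ray(*o) for o in obs]
    for c,d in L: M=np.eye(3)-np.outer(d,d);A+=M;b+=M@c
    x=np.linalg.solve(A,b); return x,[np.linalg.norm((np.eye(3)-np.outer(d,d))@(x-c)) for c,d in L]
a=lambda x,y:(90+(x+.5)/3-.5,130+(y+.5)/3-.5)
b=lambda x,y:(190+(x+.5)/3.3-.5,140+(y+.5)/3.3-.5)
E
python3 - <<'E'
from h import *
np.set_printoptions(precision=4,suppress=True)
for n,o in dict(yel=[('scene',a(615,181)),('side',b(277,335)),('wrist',(264,49))],
 blk=[('scene',a(541,143)),('side',b(378,367)),('wrist',(178,48))],
 red=[('scene',a(717,101)),('side',b(218,487))]).items():
    print(n,*tri(*o),[at(*q,.07)[:2] for q in o])
print('blue',at('side',b(406,497),.07))
for n,o in dict(green=[('scene',a(51,509)),('side',b(508,78))],rej=[('scene',a(119,592)),('side',b(422,53))]).items(): print(n,*tri(*o))
T=[]
for n,f,P in [('scene',a,[(347,289),(440,337),(283,473),(187,412)]),('side',b,[(470,271),(369,255),(401,139),(493,153)])]:
    C=np.array([at(n,f(*p),.012)[:2] for p in P]); print(C,[np.linalg.norm(C[i]-C[i-1]) for i in range(4)],C.mean(0)); T.append(C)
C=np.mean(T,0); c=C.mean(0); v=(C[0]+C[1]-C[2]-C[3]);v/=np.linalg.norm(v); print('slides yel..',[c+v*k for k in(.063,.021,-.021,-.063)])
print('slide yel seen',at('wrist',(209,243),.009),'blue side px',at('side',b(441,163),.009))
E
```

```text
yel [0.5806 0.141  0.0662] [np.float64(0.000703295678232519), np.float64(0.000613415444999203), np.float64(0.0010350147117522406)] [array([0.5841, 0.1357]), array([0.5793, 0.144 ]), array([0.5812, 0.1412])]
blk [0.4933 0.1482 0.0644] [np.float64(0.0008285208161378991), np.float64(0.0002498150479855783), np.float64(0.0010715755753585416)] [array([0.498 , 0.1414]), array([0.4921, 0.1533]), array([0.496 , 0.1475])]
red [0.5758 0.3015 0.0644] [np.float64(1.9617490619691048e-05), np.float64(1.9617490619570512e-05)] [array([0.5806, 0.2939]), array([0.5742, 0.3057])]
blue [0.4413 0.2727 0.07  ]
green [ 0.4703 -0.3612  0.0161] [np.float64(0.0008388941009813184), np.float64(0.000838894100981374)]
rej [ 0.5693 -0.3776  0.0178] [np.float64(0.0017937357692360742), np.float64(0.001793735769236084)]
[[ 0.4538 -0.0601]
 [ 0.5558 -0.0567]
 [ 0.5678 -0.2354]
 [ 0.4641 -0.2375]] [np.float64(0.17769964472231434), np.float64(0.1020768999483615), np.float64(0.17915927662583736), np.float64(0.1037227876776389)] [ 0.5104 -0.1474]
[[ 0.4503 -0.0451]
 [ 0.5447 -0.0375]
 [ 0.5576 -0.2216]
 [ 0.4626 -0.2281]] [np.float64(0.18344032552020564), np.float64(0.09465907669214287), np.float64(0.1845195338299568), np.float64(0.095222890223078)] [ 0.5038 -0.1331]
slides yel.. [array([ 0.503 , -0.0774]), array([ 0.5057, -0.1193]), array([ 0.5084, -0.1612]), array([ 0.5112, -0.2031])]
slide yel seen [ 0.5053 -0.08    0.009 ] blue side px [ 0.5103 -0.199   0.009 ]
```

Heights and sizes fit: caps at z≈0.066 (should be 0.07), tray about 100×180 mm, yellow and black jars about 87 mm apart. I'll move above the yellow jar at travel height with the fingers closed, then check with the wrist camera. Tool axes are x=-Z, y=+X, z=-Y.

Request:
step_arm(commands=[{"xyz": [0, -5, -30], "turn": [0, 0, 0], "grip": 0}, {"xyz": [0, -9, -65], "turn": [0, 0, 0], "grip": 0}, {"xyz": [0, -14, -105], "turn": [0, 0, 0], "grip": 0}, {"xyz": [0, -19, -141], "turn": [0, 0, 0], "grip": 0}, {"xyz": [0, -19, -141], "turn": [0, 0, 0], "grip": 0}, {"xyz": [0, -19, -141], "turn": [0, 0, 0], "grip": 0}, {"xyz": [0, -19, -141], "turn": [0, 0, 0], "grip": 0}, {"xyz": [0, -19, -141], "turn": [0, 0, 0], "grip": 0}])

```text
t: 1.15
tool_pos: [0.5812, 0.1401, 0.3027]
orientation: [1.21, 1.209, -1.21]
force: [-0.1, 0.7, 0.1]
opening: 0.018
```

Run:
```python
from h import *
from plant import telemetry, read_camera
s=telemetry.read_state(); print(s['t'],s['tool_pos'],s['opening'])
print('scope base',[at('side',p,0) for p in[(340,130),(392,143),(410,128)]])
im=read_camera('wrist'); cv2.imwrite('pics/w1.png',im[:,:,::-1])
im=read_camera('scene'); cv2.imwrite('pics/s1.png',im[:,:,::-1])
im=read_camera('side'); cv2.imwrite('pics/d1.png',im[:,:,::-1])
```

```text
1.15 [0.58119184 0.1400847  0.30269837] 0.017991515171664946
scope base [array([ 0.52882315, -0.61671895,  0.        ]), array([ 0.31564749, -0.5835363 ,  0.        ]), array([ 0.25466356, -0.72671588,  0.        ])]
```

View pics/w1.png

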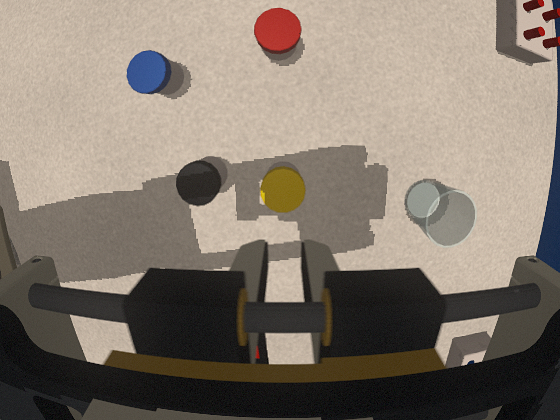

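The yellow cap is at (282,190) in the wrist image, just ahead of the nearly closed fingers. I'll work out its position from this pose.

Run:
```python
from h import *
print(at('wrist',(282.5,190),.07),at('wrist',(199,183),.07),at('wrist',(149,72),.07),at('wrist',(277,30),.07))
```

```text
[0.5806508 0.1429883 0.07     ] [0.49626094 0.15061231 0.07      ] [0.44637481 0.26645898 0.07      ] [0.57542734 0.30106507 0.07      ]
```

Yellow cap is at (0.581, 0.142), matching the first estimate to 1–2 mm. Descending 128 mm puts the fingertips about 2 cm above the cap.

Request:
step_arm(commands=[{"xyz": [30, 0, -2], "turn": [0, 0, 0], "grip": 0}, {"xyz": [60, 0, -2], "turn": [0, 0, 0], "grip": 0}, {"xyz": [90, 0, -2], "turn": [0, 0, 0], "grip": 0}, {"xyz": [110, 0, -2], "turn": [0, 0, 0], "grip": 0}, {"xyz": [122, 0, -2], "turn": [0, 0, 0], "grip": 0}, {"xyz": [128, 0, -2], "turn": [0, 0, 0], "grip": 0}, {"xyz": [128, 0, -2], "turn": [0, 0, 0], "grip": 0}, {"xyz": [128, 0, -2], "turn": [0, 0, 0], "grip": 0}, {"xyz": [128, 0, -2], "turn": [0, 0, 0], "grip": 0}, {"xyz": [128, 0, -2], "turn": [0, 0, 0], "grip": 0}, {"xyz": [128, 0, -2], "turn": [0, 0, 0], "grip": 0}, {"xyz": [128, 0, -2], "turn": [0, 0, 0], "grip": 0}])

```text
t: 2.8
tool_pos: [0.581, 0.143, 0.1748]
orientation: [1.209, 1.209, -1.209]
force: [-0.5, -0.5, 0.1]
opening: 0.0004
```

Request:
step_arm(commands=[{"xyz": [0, 0, 0], "turn": [0, 0, 0], "grip": 0}, {"xyz": [0, 0, 0], "turn": [0, 0, 0], "grip": 0}, {"xyz": [0, 0, 0], "turn": [0, 0, 0], "grip": 0}, {"xyz": [0, 0, 0], "turn": [0, 0, 0], "grip": 0}, {"xyz": [0, 0, 0], "turn": [0, 0, 0], "grip": 0}, {"xyz": [0, 0, 0], "turn": [0, 0, 0], "grip": 0}, {"xyz": [0, 0, 0], "turn": [0, 0, 0], "grip": 0}, {"xyz": [0, 0, 0], "turn": [0, 0, 0], "grip": 0}, {"xyz": [0, 0, 0], "turn": [0, 0, 0], "grip": 0}, {"xyz": [0, 0, 0], "turn": [0, 0, 0], "grip": 0}, {"xyz": [0, 0, 0], "turn": [0, 0, 0], "grip": 0}, {"xyz": [0, 0, 0], "turn": [0, 0, 0], "grip": 0}])

```text
t: 4.3
tool_pos: [0.581, 0.143, 0.1747]
orientation: [1.209, 1.209, -1.209]
force: [-1.2, 0.1, -0.2]
opening: 0.0005
```

Run:
```python
from h import *
from plant import telemetry, read_camera
s=telemetry.read_state(); print(s['t'],s['tool_pos'],s['opening'],s['force'])
A=read_camera('scene')[130:230,220:370,::-1];B=read_camera('side')[170:290,210:360,::-1]
f=lambda m:cv2.resize(m,(400,300),interpolation=cv2.INTER_CUBIC)
cv2.imwrite('pics/y2.png',np.hstack([f(A),f(B)]))
```

```text
4.3 [0.58100086 0.1430336  0.17473144] 0.0005245103090682196 [-1.20318797  0.09147829 -0.23019827]
```

View pics/y2.png

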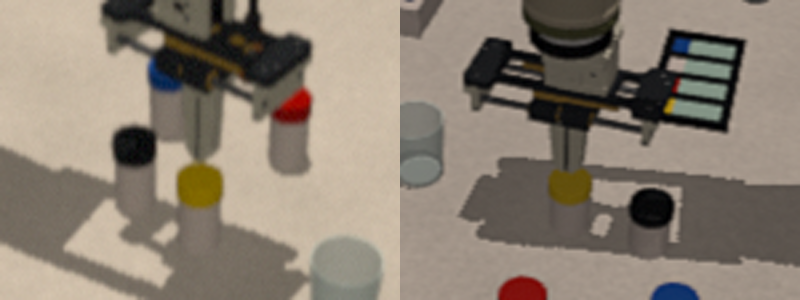

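The fingertips are centred above the yellow cap in both views without contact, and have been held for about 2 s. Next I'll rise and cross to above the yellow slide at about (0.505, -0.079).

Request:
step_arm(commands=[{"xyz": [-30, 0, 0], "turn": [0, 0, 0], "grip": 0}, {"xyz": [-70, 0, 0], "turn": [0, 0, 0], "grip": 0}, {"xyz": [-110, 0, 0], "turn": [0, 0, 0], "grip": 0}, {"xyz": [-128, -10, 30], "turn": [0, 0, 0], "grip": 0}, {"xyz": [-128, -27, 80], "turn": [0, 0, 0], "grip": 0}, {"xyz": [-128, -44, 130], "turn": [0, 0, 0], "grip": 0}, {"xyz": [-128, -61, 180], "turn": [0, 0, 0], "grip": 0}, {"xyz": [-128, -72, 210], "turn": [0, 0, 0], "grip": 0}, {"xyz": [-128, -76, 222], "turn": [0, 0, 0], "grip": 0}, {"xyz": [-128, -76, 222], "turn": [0, 0, 0], "grip": 0}, {"xyz": [-128, -76, 222], "turn": [0, 0, 0], "grip": 0}])

```text
t: 5.78
tool_pos: [0.5054, -0.078, 0.3027]
orientation: [1.209, 1.21, -1.208]
force: [0.2, 0.3, 0.1]
opening: 0.0009
```

Run:
```python
from h import *
from plant import telemetry, read_camera
s=telemetry.read_state(); print(s['t'],s['tool_pos'],s['opening'],s['force'])
im=read_camera('wrist')[:,:,::-1]
cv2.imwrite('pics/w3.png',cv2.resize(im[120:360,150:420],None,fx=2.5,fy=2.5,interpolation=cv2.INTER_CUBIC))
```

```text
5.775 [ 0.50540606 -0.07796508  0.30273328] 0.0008698707688153866 [0.17662824 0.34989578 0.13144715]
```

View pics/w3.png

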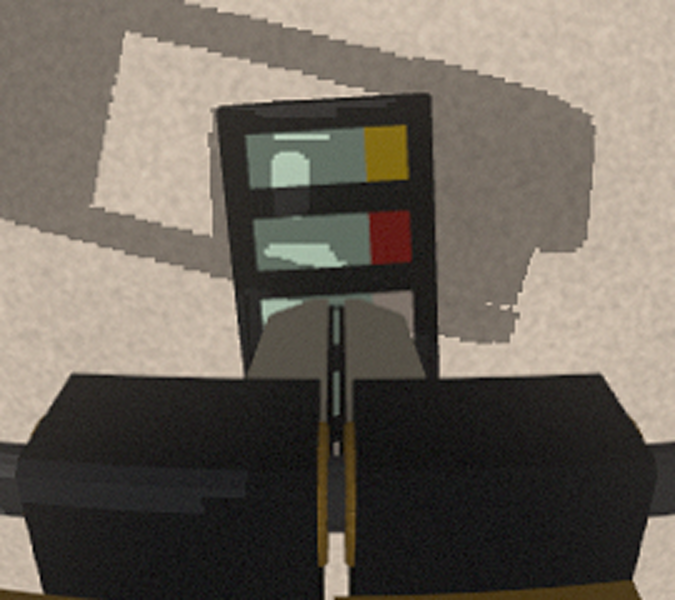

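The yellow slide's corners in the crop are about (247,137), (407,126), (409,179), (250,189), so its middle is about (328,158). The red slide's middle is about (333,241).

Run:
```python
from h import *
w=lambda x,y:(150+(x+.5)/2.5-.5,120+(y+.5)/2.5-.5)
for p in [(328,158),(333,241),(247,163),(408,152)]: print(at('wrist',w(*p),.009))
```

```text
[ 0.50278748 -0.08080321  0.009     ]
[ 0.50520437 -0.12183439  0.009     ]
[ 0.46437258 -0.08320446  0.009     ]
[ 0.54053966 -0.07775436  0.009     ]
```

The slide's length (76 mm) and spacing (41 mm) check out. Its middle is at (0.503, -0.080), so I'll descend 188 mm.

Request:
step_arm(commands=[{"xyz": [30, -2, 2], "turn": [0, 0, 0], "grip": 0}, {"xyz": [70, -2, 2], "turn": [0, 0, 0], "grip": 0}, {"xyz": [110, -2, 2], "turn": [0, 0, 0], "grip": 0}, {"xyz": [145, -2, 2], "turn": [0, 0, 0], "grip": 0}, {"xyz": [170, -2, 2], "turn": [0, 0, 0], "grip": 0}, {"xyz": [182, -2, 2], "turn": [0, 0, 0], "grip": 0}, {"xyz": [188, -2, 2], "turn": [0, 0, 0], "grip": 0}, {"xyz": [188, -2, 2], "turn": [0, 0, 0], "grip": 0}, {"xyz": [188, -2, 2], "turn": [0, 0, 0], "grip": 0}, {"xyz": [188, -2, 2], "turn": [0, 0, 0], "grip": 0}, {"xyz": [188, -2, 2], "turn": [0, 0, 0], "grip": 0}, {"xyz": [188, -2, 2], "turn": [0, 0, 0], "grip": 0}])

```text
t: 7.32
tool_pos: [0.5031, -0.0811, 0.1149]
orientation: [1.209, 1.209, -1.209]
force: [0.0, -0.2, -0.1]
opening: 0.0001
```

Request:
step_arm(commands=[{"xyz": [0, 0, 0], "turn": [0, 0, 0], "grip": 0}, {"xyz": [0, 0, 0], "turn": [0, 0, 0], "grip": 0}, {"xyz": [0, 0, 0], "turn": [0, 0, 0], "grip": 0}, {"xyz": [0, 0, 0], "turn": [0, 0, 0], "grip": 0}, {"xyz": [0, 0, 0], "turn": [0, 0, 0], "grip": 0}, {"xyz": [0, 0, 0], "turn": [0, 0, 0], "grip": 0}, {"xyz": [0, 0, 0], "turn": [0, 0, 0], "grip": 0}, {"xyz": [0, 0, 0], "turn": [0, 0, 0], "grip": 0}, {"xyz": [0, 0, 0], "turn": [0, 0, 0], "grip": 0}, {"xyz": [0, 0, 0], "turn": [0, 0, 0], "grip": 0}, {"xyz": [0, 0, 0], "turn": [0, 0, 0], "grip": 0}, {"xyz": [0, 0, 0], "turn": [0, 0, 0], "grip": 0}])

```text
t: 8.82
tool_pos: [0.503, -0.081, 0.1147]
orientation: [1.209, 1.209, -1.209]
force: [-0.4, -0.7, 0.5]
opening: 0.0008
```

Held over the yellow slide for over 2 s with no contact force. Next I'll rise and cross at height to above the green button at about (0.470, -0.361).

Request:
step_arm(commands=[{"xyz": [-40, 0, 0], "turn": [0, 0, 0], "grip": 0}, {"xyz": [-90, 0, 0], "turn": [0, 0, 0], "grip": 0}, {"xyz": [-140, 0, 0], "turn": [0, 0, 0], "grip": 0}, {"xyz": [-188, 0, 0], "turn": [0, 0, 0], "grip": 0}, {"xyz": [-188, -5, 45], "turn": [0, 0, 0], "grip": 0}, {"xyz": [-188, -11, 95], "turn": [0, 0, 0], "grip": 0}, {"xyz": [-188, -17, 145], "turn": [0, 0, 0], "grip": 0}, {"xyz": [-188, -23, 195], "turn": [0, 0, 0], "grip": 0}, {"xyz": [-188, -29, 245], "turn": [0, 0, 0], "grip": 0}, {"xyz": [-188, -33, 280], "turn": [0, 0, 0], "grip": 0}, {"xyz": [-188, -33, 280], "turn": [0, 0, 0], "grip": 0}, {"xyz": [-188, -33, 280], "turn": [0, 0, 0], "grip": 0}])

```text
t: 10.32
tool_pos: [0.47, -0.3605, 0.3025]
orientation: [1.21, 1.21, -1.209]
force: [-0.0, 0.4, -0.1]
opening: 0.0001
```

Run:
```python
from h import *
from plant import telemetry, read_camera
s=telemetry.read_state(); print(s['t'],s['tool_pos'],s['opening'],s['force'])
im=read_camera('wrist')[:,:,::-1]
cv2.imwrite('pics/w4.png',cv2.resize(im[80:320,150:470],None,fx=2.5,fy=2.5,interpolation=cv2.INTER_CUBIC))
```

```text
10.325 [ 0.47000613 -0.36051232  0.3024828 ] 7.960218110546424e-05 [-0.0377798   0.4495855  -0.06121757]
```

View pics/w4.png

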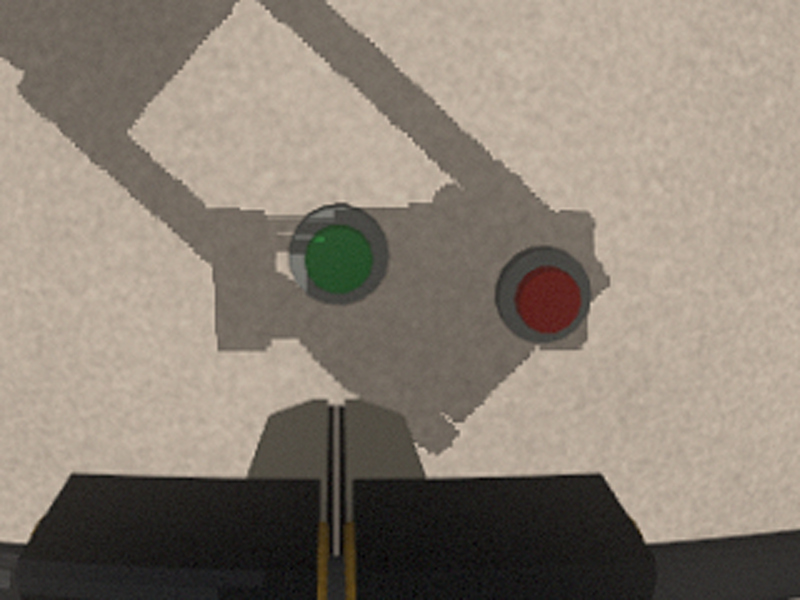

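The green button top is at crop (339,259), about 68 px across, with the housing around it. The red button is at (548,300).

Run:
```python
from h import *
w=lambda x,y:(150+(x+.5)/2.5-.5,80+(y+.5)/2.5-.5)
for z in (.016,.025,.035):
  P=[at('wrist',w(*p),z) for p in [(339,259),(548,300),(305,259),(373,259)]]
  print(z,P[0],P[1],np.linalg.norm(P[3]-P[2]))
print(tri(('wrist',w(339,259)),('scene',a(51,509)),('side',b(508,78))),tri(('scene',a(51,509)),('wrist',w(339,259))),tri(('side',b(508,78)),('wrist',w(339,259))))
```

```text
0.016 [ 0.47273189 -0.36197289  0.016     ] [ 0.57307614 -0.38130695  0.016     ] 0.03149315394771858
0.025 [ 0.47268768 -0.36008287  0.025     ] [ 0.57058145 -0.37894478  0.025     ] 0.030724069266477635
0.035 [ 0.47263855 -0.35798285  0.035     ] [ 0.56780957 -0.37632015  0.035     ] 0.029869530731765473
(array([ 0.47134839, -0.36157991,  0.01641387]), [np.float64(0.001413260756992361), np.float64(0.001305929888031884), np.float64(0.0011216308500731993)]) (array([ 0.4723534 , -0.36196925,  0.01883631]), [np.float64(0.0006848178926291057), np.float64(0.0006848178926291019)]) (array([ 0.4719072 , -0.3623613 ,  0.01455628]), [np.float64(0.0008360328512136422), np.float64(0.0008360328512136637)])
```

Green is at (0.4725, -0.3615) with its top at about z 0.017–0.02. I'll come down to tip height ~0.03, then press in small steps while watching the force.

Request:
step_arm(commands=[{"xyz": [40, 2, 1], "turn": [0, 0, 0], "grip": 0}, {"xyz": [80, 2, 1], "turn": [0, 0, 0], "grip": 0}, {"xyz": [120, 2, 1], "turn": [0, 0, 0], "grip": 0}, {"xyz": [155, 2, 1], "turn": [0, 0, 0], "grip": 0}, {"xyz": [175, 2, 1], "turn": [0, 0, 0], "grip": 0}, {"xyz": [183, 2, 1], "turn": [0, 0, 0], "grip": 0}, {"xyz": [188, 2, 1], "turn": [0, 0, 0], "grip": 0}, {"xyz": [188, 2, 1], "turn": [0, 0, 0], "grip": 0}, {"xyz": [188, 2, 1], "turn": [0, 0, 0], "grip": 0}])

```text
t: 11.5
tool_pos: [0.4725, -0.3625, 0.1159]
orientation: [1.209, 1.207, -1.209]
force: [-0.5, 0.3, -0.1]
opening: 0.0004
```

Request:
step_arm(commands=[{"xyz": [3, 0, 0], "turn": [0, 0, 0], "grip": 0}, {"xyz": [6, 0, 0], "turn": [0, 0, 0], "grip": 0}, {"xyz": [8, 0, 0], "turn": [0, 0, 0], "grip": 0}, {"xyz": [8, 0, 0], "turn": [0, 0, 0], "grip": 0}])

```text
t: 12.0
tool_pos: [0.4719, -0.3619, 0.1065]
orientation: [1.209, 1.21, -1.209]
force: [0.7, 0.0, -0.9]
opening: 0.0006
```

Request:
step_arm(commands=[{"xyz": [1, 0, 0], "turn": [0, 0, 0], "grip": 0}, {"xyz": [2, 0, 0], "turn": [0, 0, 0], "grip": 0}, {"xyz": [2, 0, 0], "turn": [0, 0, 0], "grip": 0}])

```text
t: 12.38
tool_pos: [0.472, -0.362, 0.1048]
orientation: [1.209, 1.209, -1.209]
force: [-1.1, 0.4, 2.3]
opening: 0.0003
```

Request:
step_arm(commands=[{"xyz": [1, 0, 0], "turn": [0, 0, 0], "grip": 0}, {"xyz": [2, 0, 0], "turn": [0, 0, 0], "grip": 0}, {"xyz": [2, 0, 0], "turn": [0, 0, 0], "grip": 0}])

```text
t: 12.75
tool_pos: [0.472, -0.362, 0.1028]
orientation: [1.209, 1.209, -1.209]
force: [-1.0, 2.1, 4.2]
opening: 0.0006
```

Request:
step_arm(commands=[{"xyz": [1, 0, 0], "turn": [0, 0, 0], "grip": 0}, {"xyz": [2, 0, 0], "turn": [0, 0, 0], "grip": 0}, {"xyz": [2, 0, 0], "turn": [0, 0, 0], "grip": 0}])

```text
t: 13.12
tool_pos: [0.472, -0.362, 0.1008]
orientation: [1.209, 1.209, -1.209]
force: [-1.9, 0.7, 4.4]
opening: 0.0002
```

Request:
step_arm(commands=[{"xyz": [1, 0, 0], "turn": [0, 0, 0], "grip": 0}, {"xyz": [1, 0, 0], "turn": [0, 0, 0], "grip": 0}, {"xyz": [1, 0, 0], "turn": [0, 0, 0], "grip": 0}])

```text
t: 13.5
tool_pos: [0.4721, -0.362, 0.1003]
orientation: [1.209, 1.209, -1.209]
force: [-3.9, 2.5, 9.3]
opening: 0.0006
```

The force jumped to 9 N and motion stopped short, so the button has reached its stop after about 6 mm. I'll press slightly more to be sure, then release and rise.

Request:
step_arm(commands=[{"xyz": [1, 0, 0], "turn": [0, 0, 0], "grip": 0}, {"xyz": [1, 0, 0], "turn": [0, 0, 0], "grip": 0}, {"xyz": [1, 0, 0], "turn": [0, 0, 0], "grip": 0}])

```text
t: 13.88
tool_pos: [0.4721, -0.3621, 0.1002]
orientation: [1.209, 1.209, -1.209]
force: [-6.2, 4.8, 15.8]
opening: 0.0004
```

Request:
step_arm(commands=[{"xyz": [-5, 0, 0], "turn": [0, 0, 0], "grip": 0}, {"xyz": [-15, 0, 0], "turn": [0, 0, 0], "grip": 0}, {"xyz": [-40, 0, 0], "turn": [0, 0, 0], "grip": 0}, {"xyz": [-80, 0, 0], "turn": [0, 0, 0], "grip": 0}, {"xyz": [-130, 0, 0], "turn": [0, 0, 0], "grip": 0}, {"xyz": [-170, 0, 0], "turn": [0, 0, 0], "grip": 0}, {"xyz": [-200, 0, 0], "turn": [0, 0, 0], "grip": 0}, {"xyz": [-200, 0, 0], "turn": [0, 0, 0], "grip": 0}, {"xyz": [-200, 0, 0], "turn": [0, 0, 0], "grip": 0}])

```text
t: 15.0
tool_pos: [0.4717, -0.3617, 0.2975]
orientation: [1.209, 1.211, -1.209]
force: [0.3, 0.6, -0.2]
opening: 0.0005
```

Run:
```python
from h import *
from plant import telemetry, read_camera
s=telemetry.read_state(); print(s['t'],s['tool_pos'],s['force'])
w=read_camera('wrist')[80:320,150:470,::-1]; sc=read_camera('scene')[:,:,::-1]
o=cv2.imread('pics/w4.png')
cv2.imwrite('pics/end.png',np.hstack([cv2.resize(w,(400,300)),cv2.resize(sc,(400,300))]))
s0=cv2.imread('pics/scene0.png').astype(int)
for n,(x,y) in dict(green=(107,302),red=(130,332),yel=(295,198),redjar=(329,172),beaker=(349,230),dropper=(314,145),black=(271,185)).items():
    print(n,np.abs(sc[y-15:y+15,x-12:x+12].astype(int)-s0[y-15:y+15,x-12:x+12]).mean())
```

```text
15.0 [ 0.47172652 -0.36172978  0.29752268] [ 0.28054126  0.56567194 -0.20692882]
green 40.537962962962965
red 48.06620370370371
yel 4.48287037037037
redjar 4.650925925925926
beaker 4.442592592592592
dropper 8.248611111111112
black 4.523148148148148
```

View pics/end.png

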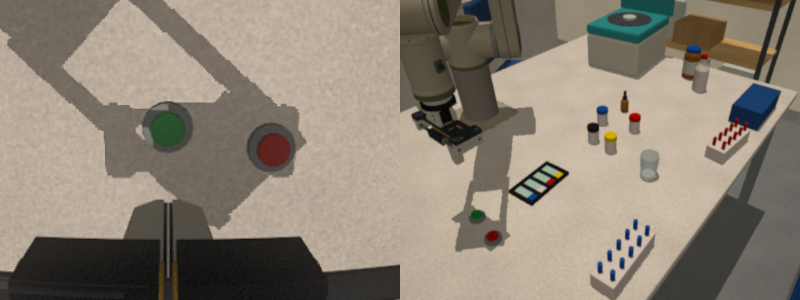

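The hand is clear at 0.30 m, every object is upright where it was, and both buttons look out. The button crops differ from the first picture only because the arm's shadow now falls on them. Handing in.

```bash
python3 -c "
from plant import robot; print(robot.close_job())"
```

```text
the job is handed in; nothing more can be done
None
```

I finished the sequence and handed the job in at about 15 s of the 56 s allowed; the hand-in reports no verdict.

- **Yellow cap:** I held the closed fingertips straight down about 2 cm above it for about 2 s, and saw no contact.
- **Yellow slide:** I pointed at its middle from the same height for about 2 s, again with no contact force.
- **Green button:** I pressed it straight down until it stopped. The force rose from about 4 N to 16 N after about 6 mm of travel. I then lifted the hand to 0.30 m.

**Last checks:**
- The tool force was about zero.
- The yellow, red and black jars and the beaker matched the first scene picture apart from image noise.
- The dropper differed slightly more, probably because of background or shadow, and it looks upright in place.
- I checked the blue jar only by eye, because the gripper hid it in the first picture.
- The button areas did not match the first picture, because the arm's shadow now falls on them. By eye both buttons are out; I could not read their travel directly.

**Disagreement:** the scene and side cameras placed the tray about 14 mm apart in y. I took the final positions from the wrist camera, and its slide length and spacing matched the given sizes.

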